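# Let the mallet swing head down in the grip and stand it in its tray

## Task

Pick the wooden mallet up by its handle and, held clear of the bench, loosen your grip just enough for it to swing and hang head down, then grip it firmly again while it hangs. Stand it on its head in the empty long bay of the wooden tray, flat on the bay's floor, and let go; do not drop it on the way and do not upset the glue bottle that stands in the tray's other bay.

Things in the scene. Friction and masses are not known exactly. Their poses are not given: they have to be found in the camera images.
- mallet_center (a point): wooden mallet, 0.44 to 0.66 kg, 255 mm long: block head 72 x 123 mm, 62 mm thick along the handle, and an oval handle about 26 x 32 mm standing 193 mm out of it. Point on the handle's axis, 127.5 mm from the head's flat end. z along the handle, from head to free end; y along the head's 123 mm, x along its 72 mm.
- mallet_head (a point): centre of the mallet's head, 31 mm from its flat end; axes as mallet_center. At the start the mallet lies on a 62 x 123 mm face of the head, the handle about level, its axis about 36 mm above the bench, y horizontal: fingers from above close on the handle along y (28 to 32 mm). The centre of mass lies on the axis about 170 mm from mallet_grip.
- mallet_grip (a point): point on the handle's axis 30 mm from its free end, good to pinch. Pinched there hard (60 N and more) and lifted, the mallet stays slanting; as the grip falls it turns about the line between the fingers, hangs nearly plumb at some 5 to 20 N a finger and slips out below some 3 N (hidden mass and friction vary). Off plumb, its weight makes a moment on the hand, zero when it hangs.
- mallet_bay (a point): centre of the floor of the tray's long bay, 10 mm above the bench; the bay is 147 mm long (x) and 96 mm wide (y), so the head goes in with its 123 mm along x, either way round, with 12 mm to spare on each side; the rails round it rise 14 mm above its floor; z up
- tray: low wooden tray fixed to the bench, 169 x 207 mm, 24 mm high, with two bays, the mallet's long one and a smaller one beside it on the -y side with the glue bottle in it; origin on the bench under the centre of the long bay; x along the long bay, z up
- bottle_center (a point): glue bottle, 62 mm across and 212 mm tall, 0.32 kg, standing loose in the tray's smaller bay, its centre about 98 mm in the tray's -y direction from the centre of the long bay; this point is its centre half-way up, z up along the bottle
There are look-alikes about, which are no part of the job. Leave any black look-alike of the part that bears bottle_center alone.

How it is judged:
By the outcome, as a careful person would: the job done as asked, in the order asked, and still so for the second after the job is handed in, with the robot touching nothing.
It also fails if it takes over 54 s, if anything falls off the work surface, if the arm or the gripper's body presses on something with over 40 N, if the wrist force passes 120 N, or if a joint passes its speed limit or range.

## Robot

A 7-joint arm with a two-finger parallel gripper is mounted at the origin on the work surface; the furniture and walls round the work are solid. World frame = base frame: x ahead of the robot, y to its left, z up, the work surface at z = 0. Lengths are in m, angles in degrees, forces in N, time in s.
With the tool pointing down it reaches from about 0.425 to 0.875 m from the base axis. Payload 4.7 kg.
Tool frame: the origin (TCP) lies on the centre line of the jaws, within the pads' length; the fingertips stand 11 mm ahead of it and the grasp point (between the pads) lies 8 mm behind it; z points along the fingers, y is the direction in which the jaws open and shut (so a half turn about z gives the same grasp; the last joint's range is limited). The gripper opens to 87 mm and grips with 3 to 60 N. Pads are 19 mm wide; open, the fingers measure 117 mm over their backs; the gripper's body (75 mm by 190 mm) begins 51 mm behind the grasp point.
Start: joints at [66.813, 18.392, -4.016, 83.108, 1.295, 78.541, -3.26], TCP at [0.264, -0.594, 0.234] pointing down, gripper open.
Joint ranges: [-163.93, 163.93], [-17.29, 119.83], [-79.2, 71.16], [3.27, 140.29], [-89.18, 269.18], [5.43, 117.66], [-154.24, 154.24]. Speed limits (degrees/s): [147.25, 147.25, 180, 180, 180, 180, 180].

## Interface

Orientations are given as [roll, pitch, yaw] about the fixed x, y, z axes, in that order (R = Rz(yaw) Ry(pitch) Rx(roll)).
In Python, from cell import env gives the robot as it stands.
- The arm moves only by the tool servo_tool, never from a script. Its argument "moves" is text: rows parted by semicolons, each of 7 numbers parted by spaces: the shift along the tool's x, y, z as a fraction of full scale, then the turn, a rotation vector about the tool's x, y, z as a fraction of full scale, then the gripper's target within -1 to 1 (shut at 1, half-way at 0, fully open at -1). A call has 1 to 20 rows; each row shifts and turns the pose as measured when the row begins, along the tool's axes as they then stand; what a row does not reach is not made up. Full scale, the value 1, is 1000 mm for a shift and 0.5 rad for a turn. A row lasts 1/12 s, in which the tool goes at most 41.7 mm and 7.16 degrees, less where a joint would pass 70% of its speed; a pose out of reach is approached as far as the arm can. A call with a number of a shift or a turn outside -1 to 1 is refused whole. A call with a gripper value outside its range is refused whole. The fingers move at their own pace and stop on an object; "squeeze" is the grip in N (left out, the last holds). Time passes only in rows, so rows that do not move let the fingers close. It gives the time, the measured TCP pose, the force and the opening at its end, in the units of the state.
- env.get_obs(): the state, without advancing time (a new reading comes with each control period).
- env.read_camera(name): name is "side" or "top"; returns a dict with "img" (384x512x3 uint8, red, green, blue), "range_z" (384x512 float32, m along the optical axis (not along the pixel's ray), 0 where there is no reading), "mtx" (3x3 intrinsics, pixels), "T" (4x4, takes a point from camera to world coordinates). Camera axes: x right, y up, looking along -z (the intrinsics and any distortion apply to the point x, -y, -z); pixel columns grow to the right and rows downward; lengths in m; the calibration is good to about 2 mm. A picture is of the moment at which its call begins.
- env.sign_off(): hands the job in, once; it reports no verdict.
The state is a dict: "time_s": time; "qpos": joint angles; "joint_velocities": joint speeds; "effort": joint torques, N m; "tool_pos": TCP position; "tool_rot": TCP orientation; "force": force on the tool from outside, world axes, zero at the start; "wrist_torque": the same for the moment, N m; "grip_width": finger opening in m.
Only numpy, scipy, OpenCV 4.12 (cv2) and the standard library are available. Lean on these libraries where they do the work, as an engineer would, in place of code of your own. Each camera call takes 0.05 s, during which the arm holds its last target.

## Working session

There is one attempt and no reset: what is moved stays moved. The work goes in short steps, Python scripts to look and compute and a tool call to move; the robot and the scene stay as the last step left them, time stands still between calls to the robot, and variables do not carry over. Pictures are saved under pics/ and viewed, and the job is handed in when it is done.

Besides the shell and the picture viewer there is one more tool, called after "Emit:" as name(argument=value, ...), one argument or row to a line, values as JSON. servo_tool: Moves the arm, as the interface text tells. Its arguments: {"type":"object","properties":{"moves":{"type":"string"},"squeeze":{"type":"number"}},"required":["moves"]}

```bash
ls; mkdir -p pics
cat > h.py <<'E'
import numpy as np, cv2
from cell import env
def cap(name,tag):
    c=env.read_camera(name); np.savez(f'{tag}.npz',**c)
    cv2.imwrite(f'pics/{tag}.png',cv2.cvtColor(c['img'],cv2.COLOR_RGB2BGR)); return c
def world(c,u,v):
    K=c['mtx'];z=c['range_z'][v,u]
    x=(u-K[0,2])/K[0,0]*z; y=(v-K[1,2])/K[1,1]*z
    P=np.stack([x,-y,-z,np.ones_like(z)],-1)
    return (P@c['T'].T)[...,:3]
def cloud(c):
    v,u=np.mgrid[0:384,0:512]; return world(c,u,v)
E
python3 - <<'E'
from h import *
for n in ('top','side'):
    c=cap(n,n+'0'); print(n,c['mtx'],c['T'])
o=env.get_obs(); print(o)
E
```

```text
pics
top [[449.48000268   0.         261.51948449]
 [  0.         449.48000268 202.8977883 ]
 [  0.           0.           1.        ]] [[ 5.61570709e-02  9.06889093e-01 -4.17610531e-01 -1.62156395e-01]
 [-9.98421771e-01  5.12565579e-02 -2.29506397e-02 -1.07161737e-01]
 [ 5.91593557e-04  4.18240287e-01  9.08336233e-01  1.44895263e+00]
 [ 0.00000000e+00  0.00000000e+00  0.00000000e+00  1.00000000e+00]]
side [[367.93151626   0.         259.5135508 ]
 [  0.         367.93151626 195.18565073]
 [  0.           0.           1.        ]] [[-0.91011856  0.21402034 -0.354795    0.0419336 ]
 [-0.41429285 -0.48399525  0.77078533  0.78480102]
 [-0.00675536  0.84849507  0.52916016  0.69385637]
 [ 0.          0.          0.          1.        ]]
{'time_s': 0.1, 'qpos': array([66.81303396, 18.43515452, -4.01605457, 83.16745372,  1.29428934,
       78.54136692, -3.25975011]), 'joint_velocities': array([-0.10555129, -0.04764503,  0.08647679, -0.06585193, -0.01182891,
       -0.16012094,  0.04240182]), 'effort': array([-9.13360218e-04, -4.92569518e+01, -4.06090133e-01, -3.13396811e+01,
       -6.40881155e-02,  3.94369033e-02,  9.84143821e-05]), 'tool_pos': array([ 0.26409627, -0.59340867,  0.23257108]), 'tool_rot': array([-1.79901220e+02,  4.60072009e-03,  2.39971589e+01]), 'force': array([-0.45563271,  0.18585301, -0.98203073]), 'wrist_torque': array([0.02203735, 0.01806426, 0.00431817]), 'grip_width': 0.08721451575584796}
```

View pics/top0.png

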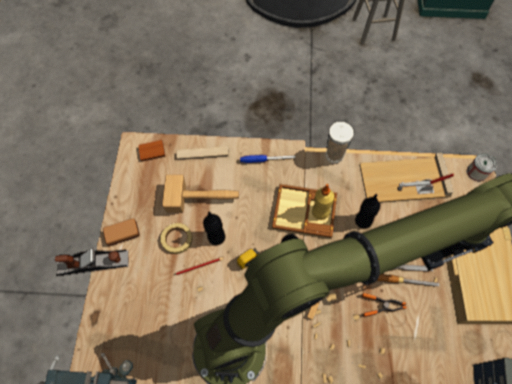

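View pics/side0.png

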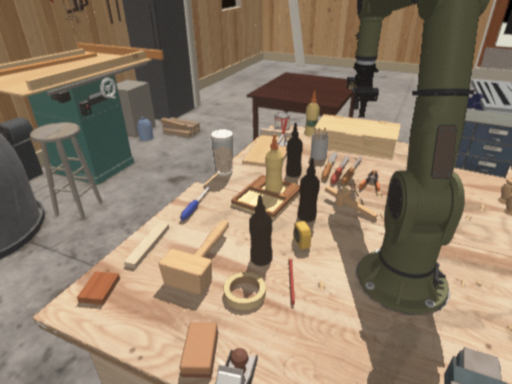

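The top view shows one mallet, head at about (174,191) and handle end at about (238,195). The tray is at (304,210), with the yellow bottle at (322,203) in its right bay. Black look-alike bottles stand at (213,228), (367,210) and about (290,238). I'll enlarge the area and measure.

Run:
```python
from h import *
c=dict(np.load('top0.npz')); im=cv2.cvtColor(c['img'],cv2.COLOR_RGB2BGR)
cv2.imwrite('pics/crop0.png',cv2.resize(im[140:280,140:400],None,fx=3,fy=3,interpolation=cv2.INTER_CUBIC))
P=cloud(c); Z=P[...,2]
s=dict(np.load('side0.npz')); Q=cloud(s)
cv2.imwrite('pics/crop0s.png',cv2.resize(cv2.cvtColor(s['img'],cv2.COLOR_RGB2BGR)[110:310,140:360],None,fx=3,fy=3,interpolation=cv2.INTER_CUBIC))
for u,v in [(174,191),(200,195),(220,195),(234,195),(290,210),(322,205),(285,186),(272,230),(333,235),(213,228),(367,210),(290,238),(150,260)]: print(u,v,P[v,u].round(4))
b=np.median(Z[(Z<.02)&(Z>-.02)]);print('bench',b)
# mallet region
m=np.zeros(Z.shape,bool); m[165:215,155:245]=1
h=m&(Z>.058)&(Z<.1); print('head',h.sum(),P[h].mean(0),P[h].min(0),P[h].max(0))
k=m&(Z>.03)&(Z<.058); k[:,:188]=0; p=P[k]; print('handle',k.sum(),p.min(0),p.max(0))
```

```text
174 191 [0.4984 0.2283 0.0726]
200 195 [0.4997 0.1423 0.0486]
220 195 [0.5038 0.0733 0.048 ]
234 195 [0.5064 0.0249 0.0485]
290 210 [ 0.478  -0.1719  0.0093]
322 205 [ 0.4465 -0.2686  0.1328]
285 186 [ 0.5613 -0.1506  0.0285]
272 230 [ 4.031e-01 -1.125e-01  1.000e-04]
333 235 [ 0.3952 -0.3221  0.0035]
213 228 [0.3448 0.0724 0.1402]
367 210 [ 0.4343 -0.411   0.1388]
290 238 [ 0.3088 -0.1667  0.1842]
150 260 [0.2705 0.289  0.0066]
bench 0.0015814550438252306
head 630 [0.50086209 0.23247317 0.07221907] [0.44153336 0.03167145 0.05813713] [0.56579442 0.26861175 0.08207041]
handle 425 [0.49200679 0.01098502 0.03164771] [0.53028513 0.18574713 0.05740466]
```

View pics/crop0.png

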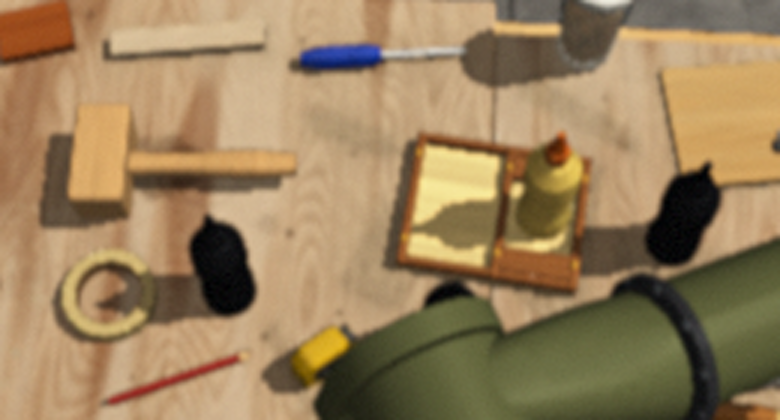

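View pics/crop0s.png

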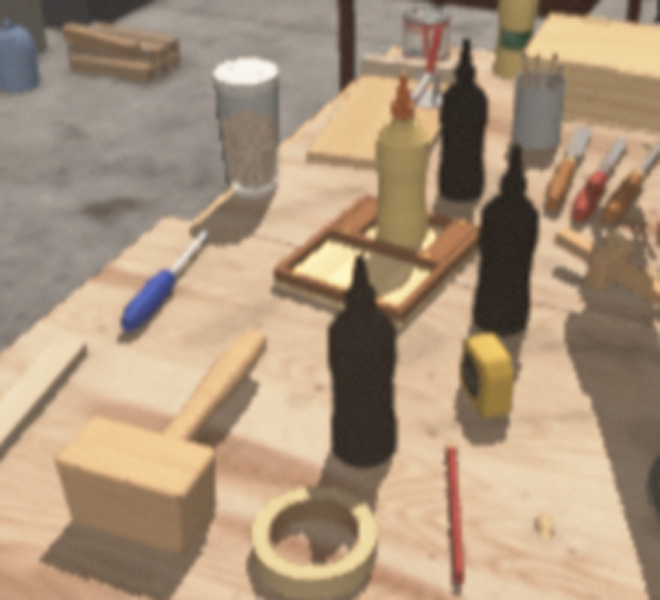

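```bash
cat >> h.py <<'E'
def ray(c,u,v,z):
    K=c['mtx'];T=c['T']; u=np.asarray(u,float);v=np.asarray(v,float)
    d=np.stack([(u-K[0,2])/K[0,0],-(v-K[1,2])/K[1,1],-np.ones_like(u)],-1)@T[:3,:3].T
    return T[:3,3]+d*((z-T[2,3])/d[...,2])[...,None]
def proj(c,p):
    q=np.linalg.inv(c['T'])@np.r_[p,1]; K=c['mtx']
    return K[0,0]*q[0]/-q[2]+K[0,2], K[1,1]*-q[1]/-q[2]+K[1,2]
E
python3 - <<'E'
from h import *
c=dict(np.load('top0.npz')); hsv=cv2.cvtColor(c['img'],cv2.COLOR_RGB2HSV)
for u,v in [(283,192),(290,218),(278,205),(274,207),(300,232),(320,230),(200,192),(220,210),(174,180),(160,200),(325,200)]: print(u,v,hsv[v,u],c['img'][v,u])
P=cloud(c)
v,u=np.mgrid[0:384,0:512]
# mallet: handle pixels by height
Z=P[...,2]
k=(Z>.036)&(Z<.058)&(u>190)&(u<250)&(v>180)&(v<210)
for z in (.036,):
    pts=P[k][:,:2].astype(np.float32)
    r=cv2.minAreaRect(pts); print('handle rect',r); l=cv2.fitLine(pts,cv2.DIST_HUBER,0,.01,.01).ravel(); print(l, np.degrees(np.arctan2(l[1],l[0])),pts[:,1].min(),len(pts))
h=(Z>.062)&(Z<.085)&(u>155)&(u<190)&(v>170)&(v<215)
r=cv2.minAreaRect(P[h][:,:2].astype(np.float32)); print('head rect',r)
E
```

```text
283 192 [ 24 105 236] [236 215 139]
290 218 [ 21 122 134] [134 114  70]
278 205 [ 17 148 184] [184 136  77]
274 207 [ 15 102  90] [90 72 54]
300 232 [ 14 154  71] [71 48 28]
320 230 [ 13 184 147] [147  86  41]
200 192 [ 17 137 205] [205 156  95]
220 210 [ 16  75 210] [210 181 148]
174 180 [ 16 133 216] [216 165 103]
160 200 [ 14 100  89] [89 70 54]
325 200 [ 22 163 180] [180 149  65]
handle rect ((0.5110538601875305, 0.09413749724626541), (0.036002084612846375, 0.1652788668870926), 3.8367340564727783)
[ 0.0434289  -0.9990565   0.5082168   0.08984841] -87.51092 0.010985018 382
head rect ((0.5037720203399658, 0.23519626259803772), (0.1253637671470642, 0.06389094144105911), 2.3463196754455566)
```

Run:
```python
from h import *
c=dict(np.load('top0.npz')); hsv=cv2.cvtColor(c['img'],cv2.COLOR_RGB2HSV).astype(int)
v,u=np.mgrid[0:384,0:512]
H,S,V=hsv[...,0],hsv[...,1],hsv[...,2]
P=cloud(c);Z=P[...,2]
roi=(u>262)&(u<345)&(v>175)&(v<245)
rgb=c['img'].astype(int)
fl=roi&(H>=20)&(H<=28)&(S>80)&(u<310)
n,l,st,ce=cv2.connectedComponentsWithStats(fl.astype(np.uint8),connectivity=4); i=1+st[1:,4].argmax(); m=l==i; print(st[i])
r=cv2.minAreaRect(ray(c,u[m],v[m],.010)[:,:2].astype(np.float32)); print('floor',r)
br=roi&(H<=16)&(S>140)&(V<190)
n,l,st,ce=cv2.connectedComponentsWithStats(br.astype(np.uint8)); i=1+st[1:,4].argmax(); mb=l==i; print(st[i])
pts=ray(c,u[mb],v[mb],.024)[:,:2].astype(np.float32); print('rail',cv2.minAreaRect(pts))
o=cv2.cvtColor(c['img'],cv2.COLOR_RGB2BGR); o[m]=(255,0,0); o[mb]=(0,0,255)
cv2.imwrite('pics/mask0.png',cv2.resize(o[165:255,250:360],None,fx=6,fy=6,interpolation=0))
# bottle
b=roi&(Z>.05)&(Z<.12); print('bottle',np.median(P[b],0))
s=dict(np.load('side0.npz'))
```

```text
[276 188  32  40 984]
floor ((0.48719629645347595, -0.17819121479988098), (0.09390467405319214, 0.14275310933589935), 83.40511322021484)
[272 185  65  53 793]
rail ((0.47429507970809937, -0.2223615050315857), (0.20881544053554535, 0.17061640322208405), 83.11904907226562)
bottle [ 0.45253537 -0.26962715  0.08130801]
```

View pics/mask0.png

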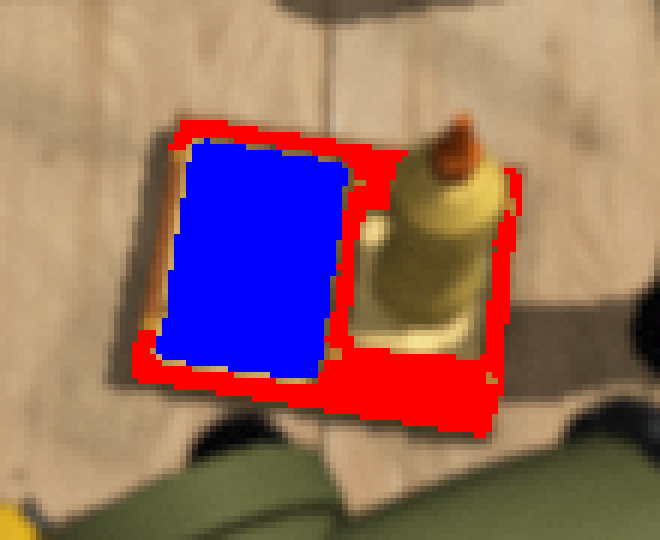

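Run:
```python
from h import *
a=np.radians(-6.9); ex=np.array([np.cos(a),np.sin(a)]); ey=np.array([-ex[1],ex[0]]); o=np.array([.482,-.178])
for n in('top','side'):
    c=dict(np.load(n+'0.npz'));K=c['mtx']
    # colour profile along tray x at the rail plane and floor plane
    for z in(.024,.010):
      for nm,d,off in(('x',ex,ey),('y',ey,ex)):
        t=np.arange(-.1,.1,.003) if nm=='x' else np.arange(-.07,.075,.003)
        sm=[]
        for k in (-.02,0,.02):
            row=[]
            for tt in t:
                p=o+d*tt+off*k; uu,vv=proj(c,[p[0],p[1],z]); row.append(c['img'][int(round(vv)),int(round(uu))].astype(int))
            sm.append(row)
        sm=np.array(sm).mean(0)
        if nm=='x' or 1: print(n,z,nm,' '.join(f'{int(1000*tt)}:{int(r[0])}/{int(r[2])}' for tt,r in zip(t,sm)))
P=cloud(dict(np.load('side0.npz'))); q=P[...,:2]-o; X=q@ex;Y=q@ey
for Pn in('top','side'):
    P=cloud(dict(np.load(Pn+'0.npz'))); q=P[...,:2]-o; X=q@ex;Y=q@ey
    print(Pn,'xprof',[(int(t*1000),round(float(np.median(P[...,2][(abs(X-t)<.003)&(abs(Y)<.03)])*1000),1)) for t in np.arange(-.1,.1,.006)])
    print(Pn,'yprof',[(int(t*1000),round(float(np.median(P[...,2][(abs(Y-t)<.003)&(abs(X)<.04)])*1000),1)) for t in np.arange(-.072,.078,.006)])
```

```text
top 0.024 x -100:100/64 -97:108/68 -94:95/56 -91:76/41 -88:76/41 -84:74/27 -81:103/29 -78:141/46 -75:180/78 -72:180/78 -69:216/112 -66:233/132 -63:233/135 -60:232/133 -57:230/130 -54:214/120 -51:185/104 -48:165/88 -45:148/77 -42:148/77 -39:135/71 -36:132/69 -33:130/68 -30:127/66 -27:127/65 -24:128/68 -21:136/72 -18:134/70 -15:136/72 -12:150/79 -9:164/88 -6:165/91 -3:171/95 0:171/95 2:193/109 5:214/124 8:234/139 11:244/149 14:244/151 17:245/154 20:244/151 23:241/147 26:238/143 29:232/134 32:230/131 35:231/133 38:231/133 41:233/136 44:234/137 47:234/138 50:234/137 53:235/139 56:239/143 59:241/145 62:241/143 65:234/133 68:181/94 71:105/43 74:96/33 77:106/31 80:139/50 83:167/85 86:177/99 89:190/118 92:200/131 95:200/131 98:200/131
top 0.024 y -70:123/60 -67:146/75 -64:151/79 -61:129/65 -57:100/43 -54:86/31 -51:73/24 -48:89/37 -45:118/61 -42:142/74 -39:165/89 -36:168/95 -33:167/95 -30:167/96 -27:165/93 -24:167/95 -21:167/95 -18:165/94 -15:166/95 -12:166/95 -9:168/96 -6:172/98 -3:174/98 0:194/111 2:193/111 5:194/112 8:197/113 11:202/116 14:202/119 17:203/118 20:212/125 23:223/132 26:236/14
[... 4526 characters left out ...]
), (-23, 11.5), (-17, 11.4), (-11, 10.4), (-5, 11.0), (0, 12.5), (6, 11.2), (12, 11.6), (18, 11.6), (24, 12.3), (30, 10.9), (36, 10.7), (42, 11.8), (48, 15.3), (54, 24.9), (60, 8.4), (66, 1.4), (72, 1.7)]
side xprof [(-100, -1.8), (-94, -2.3), (-88, -0.9), (-81, 13.0), (-75, 21.8), (-69, nan), (-63, 8.0), (-57, 7.8), (-51, 8.3), (-45, 7.8), (-39, 7.8), (-33, 8.2), (-27, 7.6), (-21, 8.4), (-15, 7.5), (-9, 8.6), (-3, 8.5), (2, 8.4), (8, 8.1), (14, 8.9), (20, 8.3), (26, 8.0), (32, 7.8), (38, 7.1), (44, 8.2), (50, 8.5), (56, 7.7), (62, 8.3), (68, 8.4), (74, 13.9), (80, 22.0), (86, 20.9), (92, nan), (98, nan)]
side yprof [(-72, 85.7), (-65, 111.2), (-59, 115.2), (-53, 21.5), (-47, 15.2), (-41, 7.6), (-35, 7.9), (-29, 8.5), (-23, 8.6), (-17, 8.0), (-11, 8.3), (-5, 7.5), (0, 7.9), (6, 8.2), (12, 7.6), (18, 7.6), (24, 8.5), (30, 8.3), (36, nan), (42, nan), (48, 21.9), (54, 20.6), (60, 10.2), (66, -1.3), (72, -2.3)]
  return _methods._mean(a, axis=axis, dtype=dtype,
  ret = ret.dtype.type(ret / rcount)
```

The mallet measures true to size: head 125×64, grip at about (0.511, 0.041), axis direction (0.042, −0.999). The bay centre is about (0.485, −0.177) with tray yaw −6.9°, and it is the empty left bay. The yellow bottle stands in the right bay at about (0.45, −0.27). I'll lift and swing over.

Emit:
servo_tool(
  moves="0 0 -0.035 0 0 0 -1; 0 0 -0.035 0 0 0 -1; 0 0 -0.035 0 0 0 -1; 0 0 -0.035 0 0 0 -1; 0 0 -0.035 0 0 0 -1",
)

```text
time_s: 0.52
tool_pos: [0.262, -0.5895, 0.3984]
tool_rot: [-178.3, 0.1, 24.0]
force: [0.3, -1.1, 0.1]
grip_width: 0.0869
```

Emit:
servo_tool(
  moves="0.036 -0.007 0 0 0 -0.12 -1; 0.036 -0.007 0 0 0 -0.12 -1; 0.036 -0.007 0 0 0 -0.12 -1; 0.036 -0.007 0 0 0 -0.12 -1; 0.036 -0.007 0 0 0 -0.12 -1; 0.036 -0.007 0 0 0 -0.12 -1; 0.036 -0.007 0 0 0 -0.12 -1; 0.036 -0.007 0 0 0 -0.12 -1; 0.036 -0.007 0 0 0 -0.12 -1; 0.036 -0.007 0 0 0 -0.12 -1; 0.036 -0.007 0 0 0 -0.12 -1; 0.036 -0.007 0 0 0 -0.12 -1; 0.036 -0.007 0 0 0 -0.12 -1; 0.036 -0.007 0 0 0 -0.12 -1; 0.036 -0.007 0 0 0 -0.12 -1; 0.036 -0.007 0 0 0 -0.12 -1",
)

```text
time_s: 1.85
tool_pos: [0.5381, -0.0857, 0.4019]
tool_rot: [-178.6, -0.7, 80.3]
force: [0.6, -0.5, -0.2]
grip_width: 0.0873
```

```bash
cat >> h.py <<'E'
from scipy.spatial.transform import Rotation as Ro
def delta(pos,rpy):
    o=env.get_obs(); R=Ro.from_euler('xyz',o['tool_rot'],degrees=True); G=Ro.from_euler('xyz',rpy,degrees=True)
    print('t',o['time_s'],'pos',o['tool_pos'].round(4),o['tool_rot'].round(2),'F',o['force'].round(1),'M',o['wrist_torque'].round(2),'w',round(o['grip_width'],4))
    print('shift',R.inv().apply(np.array(pos)-o['tool_pos']).round(4),'turn',((R.inv()*G).as_rotvec()/.5).round(3))
E
python3 -c "
from h import *
delta([.511,.0414,.20],[180,0,92.4])"
```

```text
t 1.85 pos [ 0.5381 -0.0857  0.4019] [-178.65   -0.75   80.35] F [ 0.6 -0.5 -0.2] M [-0.06 -0.16  0.01] w 0.0873
shift [ 0.1181 -0.0432  0.2046] turn [-0.044 -0.031 -0.42 ]
```

Emit:
servo_tool(
  moves="0.02 -0.005 0.03 -0.005 -0.005 -0.07 -1; 0.02 -0.005 0.03 -0.005 -0.005 -0.07 -1; 0.02 -0.005 0.03 -0.005 -0.005 -0.07 -1; 0.02 -0.005 0.03 -0.005 -0.005 -0.07 -1; 0.02 -0.005 0.03 -0.005 -0.005 -0.07 -1; 0.02 -0.005 0.03 -0.005 -0.005 -0.07 -1; 0 0 0 0 0 0 -1; 0 0 0 0 0 0 -1; 0 0 0 0 0 0 -1",
)

```text
time_s: 2.6
tool_pos: [0.5097, 0.057, 0.2148]
tool_rot: [-179.6, -0.1, 94.3]
force: [-1.0, 0.0, 0.4]
grip_width: 0.0868
```

```bash
python3 -c "
from h import *
delta([.511,.0414,.028],[180,0,92.4]); print(env.get_obs()['qpos'])
c=cap('top','top1');cap('side','side1')
i=cv2.imread('pics/side1.png'); cv2.imwrite('pics/s1.png',cv2.resize(i[150:320,130:330],None,fx=4,fy=3.5,interpolation=2))"
```

```text
t 2.6 pos [0.5097 0.057  0.2148] [-1.7965e+02 -1.1000e-01  9.4340e+01] F [-1.   0.   0.4] M [ 0.01 -0.1  -0.  ] w 0.0868
shift [-0.016   0.0013  0.1868] turn [-0.012 -0.004  0.068]
[ 26.42508732   4.63275532 -37.17402048 102.4757615    2.75227292
  74.18572352  -7.08609643]
```

View pics/s1.png

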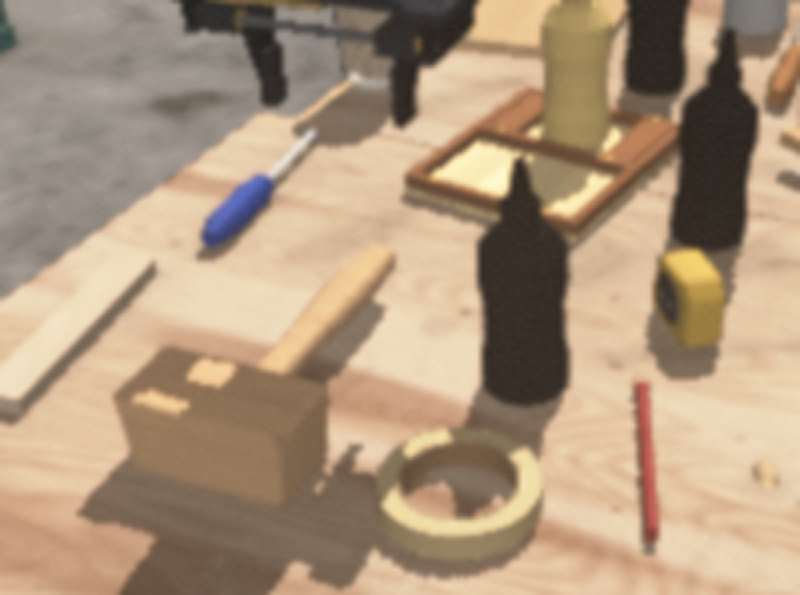

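View pics/top1.png

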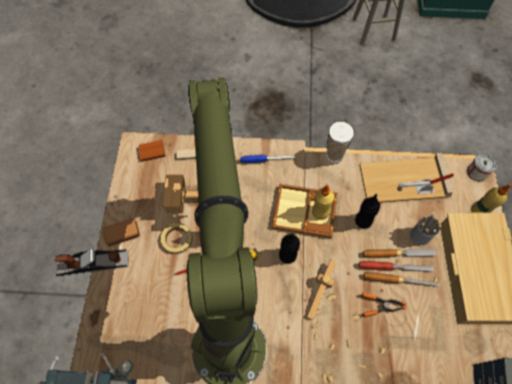

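```bash
python3 -c "
from h import *
for n in('top0','side0'):
    c=dict(np.load(n+'.npz'));P=cloud(c);k=(c['img'].max(2)<60)&(P[...,2]>.03)&(abs(P[...,0]-.36)<.09)&(abs(P[...,1]-.07)<.08)
    p=P[k];print(n,len(p),p.min(0).round(3),p.max(0).round(3),np.percentile(p,[2,98],axis=0).round(3))"
```

```text
top0 439 [0.333 0.047 0.031] [0.385 0.104 0.212] [[0.337 0.05  0.033]
 [0.375 0.102 0.195]]
side0 886 [0.334 0.071 0.03 ] [0.385 0.112 0.205] [[0.337 0.079 0.033]
 [0.38  0.109 0.186]]
```

Emit:
servo_tool(
  moves="-0.008 0.001 0.03 -0.006 0 0.03 -1; -0.006 0 0.03 -0.006 0 0.03 -1; 0 0 0.03 0 0 0 -1; 0 0 0 0 0 0 -1; 0 0 0 0 0 0 -1",
)

```text
time_s: 3.12
tool_pos: [0.5224, 0.0364, 0.1321]
tool_rot: [178.8, 0.0, 91.8]
force: [0.1, -0.2, 1.1]
grip_width: 0.087
```

```bash
python3 -c "
from h import *
delta([.511,.0414,.028],[180,0,92.4])"
```

```text
t 3.1167 pos [0.5224 0.0364 0.1321] [1.7884e+02 2.0000e-02 9.1810e+01] F [ 0.1 -0.2  1.1] M [ 0.05 -0.06  0.03] w 0.087
shift [ 0.0054 -0.0133  0.1038] turn [ 0.04   0.001 -0.021]
```

Emit:
servo_tool(
  moves="0.004 -0.012 0.02 0.03 0 -0.02 -1; 0 -0.002 0.02 0 0 0 -1; 0 0 0 0 0 0 -1; 0 0 0 0 0 0 -1",
)

```text
time_s: 3.45
tool_pos: [0.5158, 0.0382, 0.1001]
tool_rot: [179.0, 0.1, 92.1]
force: [-0.4, -0.2, 0.6]
grip_width: 0.0867
```

```bash
python3 -c "
from h import *
delta([.511,.0414,.028],[180,0,92.4])"
```

```text
t 3.45 pos [0.5158 0.0382 0.1001] [1.7899e+02 8.0000e-02 9.2120e+01] F [-0.4 -0.2  0.6] M [-0.01 -0.07 -0.02] w 0.0867
shift [ 0.0035 -0.0059  0.072 ] turn [ 0.035  0.003 -0.01 ]
```

Emit:
servo_tool(
  moves="0.003 -0.006 0.012 0.03 0 -0.01 -1; 0.001 -0.002 0.015 0.01 0 0 -1; 0 0 0.015 0 0 0 -1; 0 0 0 0 0 0 -1; 0 0 0 0 0 0 -1",
)

```text
time_s: 3.87
tool_pos: [0.513, 0.042, 0.0615]
tool_rot: [179.6, 0.1, 92.3]
force: [0.3, -0.6, 0.3]
grip_width: 0.0868
```

```bash
python3 -c "
from h import *
delta([.511,.0414,.028],[180,0,92.4])
cap('side','side2')
i=cv2.imread('pics/side2.png'); cv2.imwrite('pics/s2.png',cv2.resize(i[150:320,130:330],None,fx=4,fy=3.5,interpolation=2))"
```

```text
t 3.8667 pos [0.513  0.042  0.0615] [1.7963e+02 1.4000e-01 9.2330e+01] F [ 0.3 -0.6  0.3] M [ 0.02 -0.13 -0.01] w 0.0868
shift [-0.0005 -0.0022  0.0335] turn [ 0.013  0.005 -0.002]
```

View pics/s2.png

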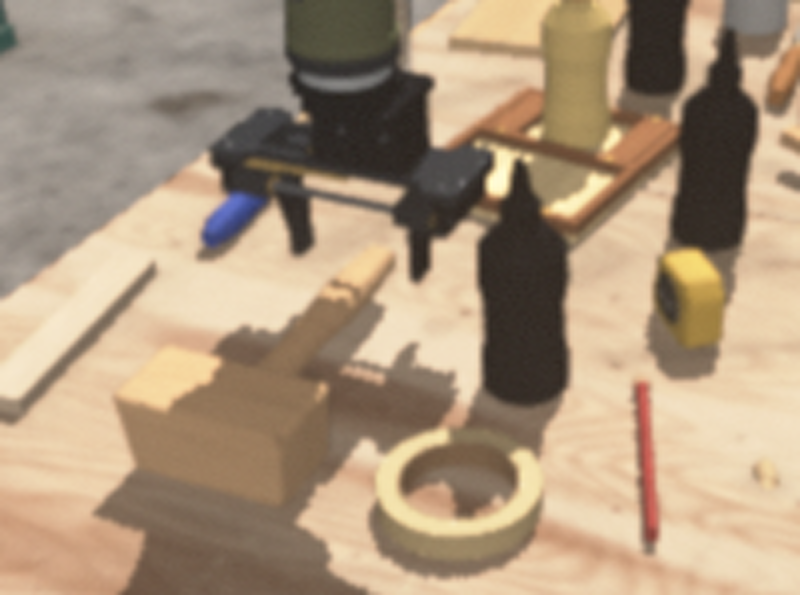

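The side view shows the fingers straddling the handle near its free end, at crop (295,240) and (420,270), with the black bottle clear of the gripper. I'll go down and close.

Emit:
servo_tool(
  moves="0 -0.002 0.014 0.01 0 0 -1; 0 -0.001 0.016 0 0 0 -1; 0 0 0.006 0 0 0 -1; 0 0 0 0 0 0 -1; 0 0 0 0 0 0 -1",
)

```text
time_s: 4.33
tool_pos: [0.5112, 0.0419, 0.0244]
tool_rot: [179.8, 0.2, 92.3]
force: [0.2, -0.4, 0.5]
grip_width: 0.0873
```

```bash
python3 -c "
from h import *
delta([.511,.0414,.028],[180,0,92.4])"
```

```text
t 4.3333 pos [0.5112 0.0419 0.0244] [1.798e+02 1.700e-01 9.231e+01] F [ 0.2 -0.4  0.5] M [-0.01 -0.14 -0.03] w 0.0873
shift [-0.0005 -0.0002 -0.0036] turn [ 0.007  0.006 -0.003]
```

Emit:
servo_tool(
  moves="0 0 -0.004 0 0 0 -1; 0 0 0 0 0 0 1; 0 0 0 0 0 0 1; 0 0 0 0 0 0 1; 0 0 0 0 0 0 1; 0 0 0 0 0 0 1; 0 0 0 0 0 0 1; 0 0 0 0 0 0 1; 0 0 0 0 0 0 1; 0 0 0 0 0 0 1; 0 0 0 0 0 0 1; 0 0 0 0 0 0 1; 0 0 0 0 0 0 1",
  squeeze=60,
)

```text
time_s: 5.42
tool_pos: [0.5133, 0.0418, 0.0316]
tool_rot: [179.5, 0.2, 92.3]
force: [0.4, 0.6, -0.8]
grip_width: 0.0295
```

```bash
python3 -c "
from h import *
delta([.511,.0414,.028],[180,0,92.4])"
```

```text
t 5.4167 pos [0.5133 0.0418 0.0316] [179.54   0.22  92.31] F [ 0.4  0.6 -0.8] M [-0.01 -0.04  0.07] w 0.0295
shift [-0.0003 -0.0023  0.0036] turn [ 0.016  0.008 -0.003]
```

Emit:
servo_tool(
  moves="0 0 -0.012 0 0 0 1; 0 0 -0.02 0 0 0 1; 0 0 -0.02 0 0 0 1; 0 0 -0.02 0 0 0 1; 0 0 -0.02 0 0 0 1; 0 0 -0.02 0 0 0 1",
)

```text
time_s: 5.92
tool_pos: [0.5054, 0.0442, 0.1433]
tool_rot: [-179.5, 0.0, 92.6]
force: [0.0, 0.9, -4.4]
grip_width: 0.0295
```

```bash
python3 -c "
from h import *
delta([.511,.0414,.40],[180,0,92.4])
cap('side','side3')"
```

```text
t 5.9167 pos [0.5054 0.0442 0.1433] [-1.7954e+02  1.0000e-02  9.2570e+01] F [ 0.   0.9 -4.4] M [-0.25 -0.23 -0.04] w 0.0295
shift [-0.0031  0.0035 -0.2567] turn [-0.016  0.     0.006]
```

View pics/side3.png

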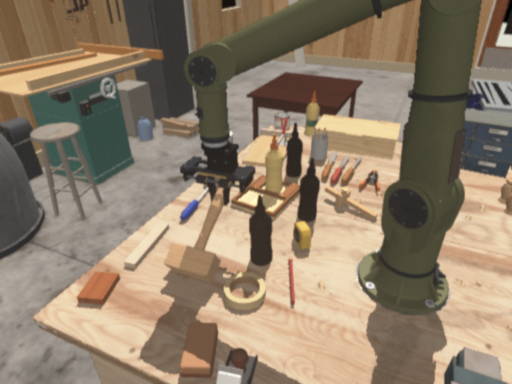

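The mallet slants from the fingers at (215,200), head at (195,260), and the grip holds. I'll keep lifting.

Emit:
servo_tool(
  moves="0 0 -0.025 0 0 0 1; 0 0 -0.025 0 0 0 1; 0 0 -0.025 0 0 0 1; 0 0 -0.025 0 0 0 1; 0 0 -0.025 0 0 0 1; 0 0 -0.025 0 0 0 1; 0 0 -0.025 0 0 0 1; 0 0 -0.025 0 0 0 1; 0 0 -0.025 0 0 0 1; 0 0 -0.025 0 0 0 1; 0 0 0 0 0 0 1; 0 0 0 0 0 0 1; 0 0 0 0 0 0 1",
)

```text
time_s: 7.05
tool_pos: [0.4995, 0.0426, 0.3951]
tool_rot: [-178.4, 0.5, 92.8]
force: [-0.2, 0.2, -6.5]
grip_width: 0.0294
```

```bash
python3 -c "
from h import *
delta([.511,.0414,.40],[180,0,92.4])
cap('side','side4')"
```

```text
t 7.05 pos [0.4995 0.0426 0.3951] [-178.38    0.54   92.78] F [-0.2  0.2 -6.5] M [-0.25 -0.24 -0.02] w 0.0294
shift [-0.0018  0.0113 -0.0052] turn [-0.056  0.019  0.013]
```

View pics/side4.png

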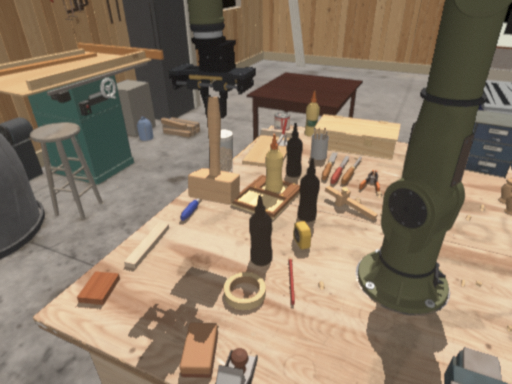

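Slanting about 15° (Mx −0.25). I'll loosen the grip stepwise.

Emit:
servo_tool(
  moves="0 0.005 0 -0.04 0.01 0 1; 0 0.002 0 -0.01 0 0 1; 0 0 0 0 0 0 1; 0 0 0 0 0 0 1; 0 0 0 0 0 0 1; 0 0 0 0 0 0 1",
  squeeze=20,
)

```text
time_s: 7.6
tool_pos: [0.5042, 0.042, 0.3872]
tool_rot: [-179.2, 0.2, 92.8]
force: [0.0, 0.3, -6.0]
grip_width: 0.0303
```

```bash
python3 -c "
from h import *
delta([.511,.0414,.40],[180,0,92.4])"
```

```text
t 7.6 pos [0.5042 0.042  0.3872] [-179.2     0.19   92.75] F [ 0.   0.3 -6. ] M [-0.1  -0.1   0.03] w 0.0303
shift [-0.0009  0.0066 -0.0129] turn [-0.028  0.007  0.012]
```

Emit:
servo_tool(
  moves="0 0 0 0 0 0 1; 0 0 0 0 0 0 1; 0 0 0 0 0 0 1; 0 0 0 0 0 0 1; 0 0 0 0 0 0 1; 0 0 0 0 0 0 1",
  squeeze=14,
)

```text
time_s: 8.1
tool_pos: [0.5043, 0.0424, 0.3874]
tool_rot: [-179.2, 0.1, 92.8]
force: [0.6, -0.4, -5.7]
grip_width: 0.0311
```

```bash
python3 -c "
from h import *
delta([.511,.0414,.40],[180,0,92.4])"
```

```text
t 8.1 pos [0.5043 0.0424 0.3874] [-1.7922e+02  1.4000e-01  9.2770e+01] F [ 0.6 -0.4 -5.7] M [-0.06 -0.12 -0.  ] w 0.0311
shift [-0.0013  0.0065 -0.0127] turn [-0.027  0.005  0.013]
```

Emit:
servo_tool(
  moves="0 0 0 0 0 0 1; 0 0 0 0 0 0 1; 0 0 0 0 0 0 1; 0 0 0 0 0 0 1; 0 0 0 0 0 0 1; 0 0 0 0 0 0 1",
  squeeze=11,
)

```text
time_s: 8.6
tool_pos: [0.5043, 0.0426, 0.3876]
tool_rot: [-179.2, 0.1, 92.8]
force: [-0.3, -0.3, -5.6]
grip_width: 0.0308
```

```bash
python3 -c "
from h import *
delta([.511,.0414,.40],[180,0,92.4])
cap('side','side5')"
```

```text
t 8.6 pos [0.5043 0.0426 0.3876] [-1.7924e+02  1.4000e-01  9.2780e+01] F [-0.3 -0.3 -5.6] M [-0.13 -0.07  0.03] w 0.0308
shift [-0.0015  0.0064 -0.0125] turn [-0.026  0.005  0.013]
```

View pics/side5.png

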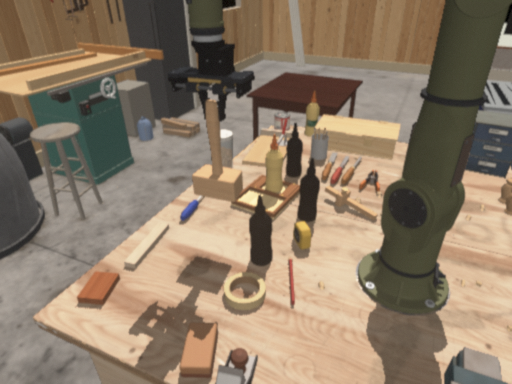

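Emit:
servo_tool(
  moves="0 0 0 0 0 0 1; 0 0 0 0 0 0 1; 0 0 0 0 0 0 1; 0 0 0 0 0 0 1; 0 0 0 0 0 0 1; 0 0 0 0 0 0 1",
  squeeze=8,
)

```text
time_s: 9.15
tool_pos: [0.5043, 0.0427, 0.3876]
tool_rot: [-179.2, 0.1, 92.8]
force: [0.2, -1.0, -5.8]
grip_width: 0.0312
```

```bash
cat >> h.py <<'E'
def handle(c):
    """plumbness from side camera depth: handle and head of the mallet under the TCP"""
    o=env.get_obs(); P=cloud(c); t=o['tool_pos']
    near=(np.hypot(P[...,0]-t[0],P[...,1]-t[1])<.12)
    h=near&(P[...,2]<t[2]-.03)&(P[...,2]>t[2]-.14)&(c['img'][...,0]>90)&(np.hypot(P[...,0]-t[0],P[...,1]-t[1])<.06)
    p=P[h]; l=cv2.fitLine(p.astype(np.float32),cv2.DIST_HUBER,0,.01,.01).ravel(); d=l[:3]*np.sign(l[2])
    print('handle n',h.sum(),'dir',d.round(3),'tilt x,y deg',np.degrees(d[:2]/d[2]).round(1),'mid',l[3:].round(4))
    e=near&(P[...,2]<t[2]-.155)&(P[...,2]>t[2]-.25)&(P[...,2]>.04)
    p=P[e]; print('head n',e.sum(),np.percentile(p,[3,50,97],axis=0).round(3).tolist())
E
python3 -c "
from h import *
delta([.511,.0414,.40],[180,0,92.4])
handle(dict(np.load('side4.npz')));handle(dict(np.load('side5.npz')))
handle(cap('side','side6'));handle(cap('top','top6'))"
```

```text
t 9.15 pos [0.5043 0.0427 0.3876] [-1.7924e+02  1.2000e-01  9.2790e+01] F [ 0.2 -1.  -5.8] M [-0.16 -0.13 -0.  ] w 0.0312
shift [-0.0017  0.0064 -0.0125] turn [-0.026  0.004  0.014]
handle n 498 dir [-0.024 -0.183  0.983] tilt x,y deg [ -1.4 -10.7] mid [0.4904 0.0797 0.2914]
head n 861 [[0.43, 0.062, 0.188], [0.473, 0.12, 0.211], [0.544, 0.127, 0.231]]
handle n 445 dir [-0.046  0.036  0.998] tilt x,y deg [-2.6  2.1] mid [0.4979 0.0611 0.2963]
head n 1415 [[0.44, 0.023, 0.174], [0.487, 0.083, 0.215], [0.555, 0.09, 0.232]]
handle n 442 dir [0.017 0.053 0.998] tilt x,y deg [1.  3.1] mid [0.4982 0.0621 0.31  ]
head n 1416 [[0.44, 0.022, 0.174], [0.486, 0.082, 0.216], [0.554, 0.089, 0.231]]Traceback (most recent call last):
  File "<string>", line 5, in <module>
    handle(cap('side','side6'));handle(cap('top','top6'))
                                ~~~~~~^^^^^^^^^^^^^^^^^^^
  File "h.py", line 30, in handle
    p=P[h]; l=cv2.fitLine(p.astype(np.float32),cv2.DIST_HUBER,0,.01,.01).ravel(); d=l[:3]*np.sign(l[2])
              ~~~~~~~~~~~^^^^^^^^^^^^^^^^^^^^^^^^^^^^^^^^^^^^^^^^^^^^^^^
cv2.error: OpenCV(4.12.0) /io/opencv/modules/imgproc/src/linefit.cpp:102: error: (-215:Assertion failed) count > 0 in function 'fitLine3D_wods'
```

Emit:
servo_tool(
  moves="0 0 0 0 0 0 1; 0 0 0 0 0 0 1; 0 0 0 0 0 0 1; 0 0 0 0 0 0 1; 0 0 0 0 0 0 1; 0 0 0 0 0 0 1",
  squeeze=6,
)

```text
time_s: 9.75
tool_pos: [0.5043, 0.0429, 0.3875]
tool_rot: [-179.2, 0.1, 92.8]
force: [-0.5, -0.4, -5.7]
grip_width: 0.0307
```

```bash
cat >> h.py <<'E'
def planes(c,pos):
    P=cloud(c); v,u=np.mgrid[0:384,0:512]
    near=(np.hypot(P[...,0]-pos[0],P[...,1]-pos[1])<.12)&(P[...,2]<pos[2]-.14)&(P[...,2]>pos[2]-.26)&(P[...,2]>.035)
    p=P[near]; ztop=np.percentile(p[:,2],97)
    for nm,s in (('top',p[:,2]>ztop-.012),('front',p[:,2]<ztop-.02)):
        q=p[s]
        for _ in range(6):
            m=q.mean(0); n=np.linalg.svd(q-m,full_matrices=False)[2][2]; r=abs((q-m)@n); q=q[r<max(2.5*np.median(r),.001)]
        n=n*np.sign(n[np.abs(n).argmax()]); print(nm,len(q),'n',n.round(3),'at',m.round(3))
E
python3 -c "
from h import *
delta([.511,.0414,.40],[180,0,92.4])
c=cap('side','side7');handle(c)
for n,z in(('side4',.395),('side5',.3875),('side6',.3875),('side7',.3875)): print(n);planes(dict(np.load(n+'.npz')),[.504,.05,z])"
```

```text
t 9.75 pos [0.5043 0.0429 0.3875] [-1.7924e+02  1.0000e-01  9.2800e+01] F [-0.5 -0.4 -5.7] M [-0.06 -0.16 -0.06] w 0.0307
shift [-0.0019  0.0064 -0.0126] turn [-0.027  0.004  0.014]
handle n 441 dir [0.012 0.034 0.999] tilt x,y deg [0.7 1.9] mid [0.4964 0.0618 0.3198]
head n 1411 [[0.44, 0.022, 0.174], [0.486, 0.082, 0.216], [0.555, 0.089, 0.232]]
side4
top 300 n [ 0.033 -0.164  0.986] at [0.486 0.089 0.243]
front 546 n [-0.063  0.981  0.183] at [0.487 0.122 0.208]
side5
top 386 n [0.012 0.017 1.   ] at [0.497 0.058 0.23 ]
front 454 n [-0.06   0.998 -0.02 ] at [0.498 0.086 0.193]
side6
top 427 n [0.004 0.024 1.   ] at [0.498 0.056 0.23 ]
front 492 n [-0.059  0.998 -0.029] at [0.497 0.085 0.195]
side7
top 408 n [0.007 0.033 0.999] at [0.496 0.056 0.23 ]
front 455 n [-0.063  0.998 -0.022] at [0.5   0.085 0.193]
```

The mallet now hangs plumb. Its top-face normal went from −10° to about +1°, within bias, and it stopped changing between 11, 8 and 6 N. I'll grip firmly.

Emit:
servo_tool(
  moves="0 0 0 0 0 0 1; 0 0 0 0 0 0 1; 0 0 0 0 0 0 1; 0 0 0 0 0 0 1; 0 0 0 0 0 0 1; 0 0 0 0 0 0 1",
  squeeze=60,
)

```text
time_s: 10.3
tool_pos: [0.5043, 0.0429, 0.3875]
tool_rot: [-179.2, 0.1, 92.8]
force: [-0.0, 0.1, -5.1]
grip_width: 0.029
```

```bash
python3 -c "
from h import *
delta([.4851,-.1774,.32],[180,0,83.1])
c=cap('side','side8');planes(c,[.504,.05,.3875])"
```

```text
t 10.3 pos [0.5043 0.0429 0.3875] [-1.7924e+02  1.0000e-01  9.2790e+01] F [-0.   0.1 -5.1] M [-0.09 -0.06  0.01] w 0.029
shift [-0.219  -0.029   0.0683] turn [-0.026  0.006  0.338]
top 370 n [0.009 0.013 1.   ] at [0.497 0.059 0.23 ]
front 494 n [-0.055  0.998 -0.011] at [0.498 0.088 0.195]
```

Emit:
servo_tool(
  moves="-0.01 0 0 0 0 0.028 1; -0.018 -0.001 0 0 0 0.028 1; -0.018 -0.001 0 0 0 0.028 1; -0.018 -0.001 0.002 0 0 0.028 1; -0.018 -0.001 0.002 0 0 0.028 1; -0.018 -0.001 0.002 0 0 0.028 1; -0.018 -0.001 0.002 0 0 0.028 1; -0.018 -0.001 0.002 0 0 0.028 1; -0.018 -0.001 0.002 0 0 0.028 1; -0.018 -0.001 0.002 0 0 0.028 1; -0.014 -0.001 0 0 0 0.028 1; -0.008 0 0 0 0 0.01 1; 0 0 0 0 0 0 1; 0 0 0 0 0 0 1; 0 0 0 0 0 0 1",
)

```text
time_s: 11.6
tool_pos: [0.4831, -0.1777, 0.3713]
tool_rot: [-179.1, 0.3, 82.1]
force: [0.5, 0.8, -5.6]
grip_width: 0.0291
```

```bash
python3 -c "
from h import *
delta([.4851,-.1774,.32],[-179.2,.1,83.1])
c=cap('side','side9');p=env.get_obs()['tool_pos'];planes(c,p)"
```

```text
t 11.6 pos [ 0.4831 -0.1777  0.3713] [-179.12    0.27   82.1 ] F [ 0.5  0.8 -5.6] M [ 0.07 -0.12 -0.03] w 0.0291
shift [0.0009 0.0027 0.0513] turn [-0.003  0.006 -0.035]
top 273 n [0.011 0.013 1.   ] at [ 0.478 -0.159  0.214]
front 571 n [ 0.013 -0.14   0.99 ] at [ 0.469 -0.146  0.176]
```

Emit:
servo_tool(
  moves="0.001 0.003 0.015 0 0.003 -0.03 1; 0 0 0.02 0 0 0 1; 0 0 0.02 0 0 0 1; 0 0 0.02 0 0 0 1; 0 0 0.01 0 0 0 1; 0 0 0 0 0 0 1; 0 0 0 0 0 0 1",
)

```text
time_s: 12.23
tool_pos: [0.4893, -0.167, 0.2866]
tool_rot: [-179.5, 0.1, 84.0]
force: [0.1, -1.1, -4.6]
grip_width: 0.0293
```

```bash
python3 -c "
from h import *
delta([.4851,-.1774,.25],[-179.2,.1,83.1])
c=cap('side','side10');p=env.get_obs()['tool_pos'];planes(c,p); cap('top','top10')
a=cv2.imread('pics/side10.png')[80:230,180:340];b=cv2.imread('pics/top10.png')[150:270,230:380]
cv2.imwrite('pics/s10.png',cv2.resize(a,None,fx=4.5,fy=3.9,interpolation=2));cv2.imwrite('pics/t10.png',cv2.resize(b,None,fx=4,fy=4,interpolation=2))"
```

```text
t 12.2333 pos [ 0.4893 -0.167   0.2866] [-1.7952e+02  1.0000e-01  8.4010e+01] F [ 0.1 -1.1 -4.6] M [-0.02 -0.16  0.03] w 0.0293
shift [-0.0108 -0.0028  0.0367] turn [0.011 0.    0.032]
top 132 n [0.001 0.052 0.999] at [ 0.473 -0.173  0.132]
front 708 n [-0.005  0.041  0.999] at [ 0.474 -0.155  0.098]
```

View pics/s10.png

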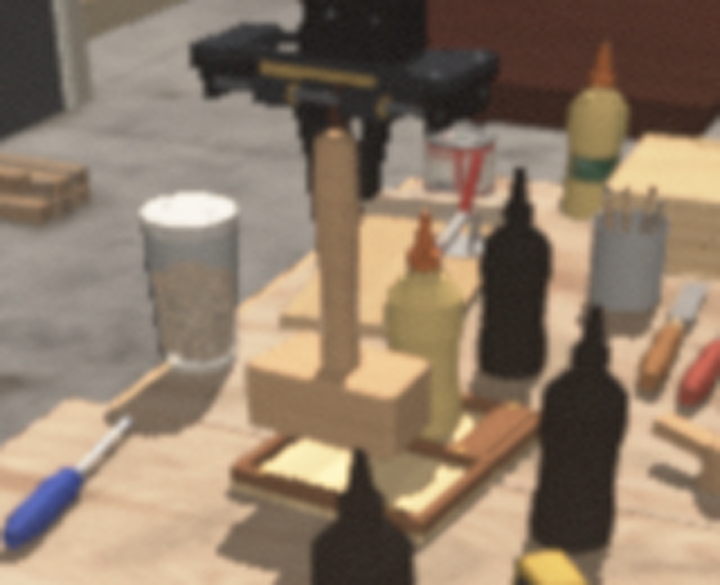

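View pics/t10.png

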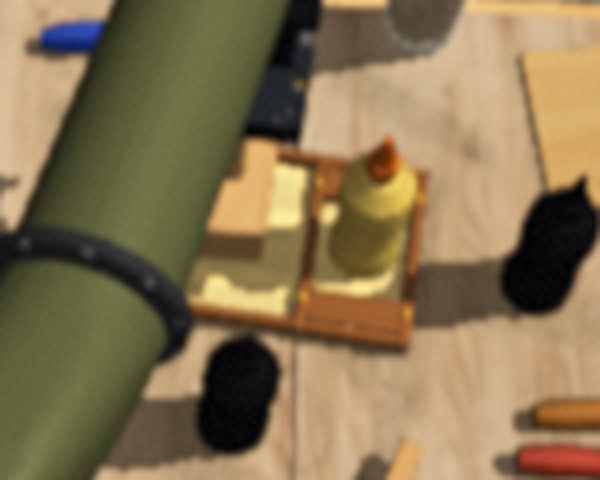

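```bash
python3 -c "
from h import *
a=np.radians(-6.9); ex=np.array([np.cos(a),np.sin(a)]); ey=np.array([-ex[1],ex[0]]); o=np.array([.4851,-.1774])
for n in('side10','top10'):
    c=dict(np.load(n+'.npz'));P=cloud(c);q=P[...,:2]-o;X=q@ex;Y=q@ey;Z=P[...,2]
    t=(abs(Z-.128)<.006)&(abs(X)<.09)&(abs(Y)<.06); print(n,'top',t.sum(),'X',np.percentile(X[t],[1,50,99]).round(4),'Y',np.percentile(Y[t],[1,50,99]).round(4),'Z',np.median(Z[t]).round(4))
    for z0 in(.08,.095,.11):
        f=(abs(Z-z0)<.008)&(abs(X)<.09)&(abs(Y)<.06); print('  front z',z0,f.sum(),'X',np.percentile(X[f],[1,50,99]).round(4),'Y',np.percentile(Y[f],[1,50,99]).round(4))
    print(' handle',[ (z0,np.percentile(X[h],[5,50,95]).round(4).tolist(),np.percentile(Y[h],[5,50,95]).round(4).tolist()) for z0 in(.15,.2,.25) for h in [(abs(Z-z0)<.01)&(abs(X)<.05)&(abs(Y)<.05)] if h.sum()])
p=env.get_obs()['tool_pos'][:2]-o; print('tcp',p@ex,p@ey)
"
```

```text
side10 top 393 X [-0.0592 -0.0123  0.0576] Y [-0.0106  0.0344  0.0592] Z 0.129
  front z 0.08 163 X [-0.0601 -0.0187  0.0582] Y [-0.0104  0.056   0.0596]
  front z 0.095 167 X [-0.0606 -0.0197  0.0564] Y [-0.0106  0.0567  0.0596]
  front z 0.11 173 X [-0.062  -0.0223  0.055 ] Y [-0.0087  0.0566  0.0599]
 handle [(0.15, [-0.012, -0.0052, 0.0135], [0.0192, 0.0295, 0.0342]), (0.2, [-0.011, -0.0048, 0.0099], [0.0178, 0.0306, 0.0338]), (0.25, [-0.0138, -0.0061, 0.0101], [0.02, 0.0335, 0.0372])]
top10 top 185 X [-0.0562 -0.0254  0.0281] Y [-0.0139  0.0035  0.0302] Z 0.1315
  front z 0.08 26 X [-0.0569 -0.0541 -0.0491] Y [-0.0137  0.0119  0.0342]
  front z 0.095 30 X [-0.0584 -0.054  -0.0505] Y [-0.0137  0.0077  0.0355]
  front z 0.11 33 X [-0.0574 -0.0534 -0.0502] Y [-0.0118  0.0102  0.033 ]
 handle [(0.15, [-0.0447, -0.0073, 0.0082], [0.0111, 0.0165, 0.0225]), (0.2, [-0.0051, -0.0047, -0.0044], [0.0159, 0.016, 0.0162])]
tcp 0.0034313767730331708 0.010505694619553448
```

Both cameras put the head about 20 mm to the tray's +y side of the bay centre. Part of that is TCP drift and about 10 mm is handle offset in the pads. I'll correct by −y while still above the rails.

```bash
python3 -c "
from h import *
delta([.4852,-.188,.27],[-179.2,.1,82.6])"
```

```text
t 12.3333 pos [ 0.4898 -0.1674  0.2874] [-1.796e+02  1.200e-01  8.399e+01] F [-0.2 -0.2 -4.8] M [-0.02 -0.15  0.04] w 0.0294
shift [-0.0209 -0.0023  0.0174] turn [0.014 0.001 0.048]
```

Emit:
servo_tool(
  moves="-0.01 -0.001 0.002 0.007 0 0.02 1; -0.009 -0.001 0.004 0.007 0 0.02 1; -0.003 0 0.003 0 0 0.01 1; 0 0 0 0 0 0 1; 0 0 0 0 0 0 1; 0 0 0 0 0 0 1",
)

```text
time_s: 12.83
tool_pos: [0.4864, -0.1938, 0.2816]
tool_rot: [-179.5, 0.3, 82.2]
force: [-0.7, 0.5, -6.1]
grip_width: 0.0294
```

```bash
cat > m.py <<'E'
from h import *
import sys
a=np.radians(-6.9); ex=np.array([np.cos(a),np.sin(a)]); ey=np.array([-ex[1],ex[0]]); o=np.array([.4851,-.1774])
delta([.4852,-.188,.25],[-179.2,.1,82.6])
t=env.get_obs()['tool_pos'];p=t[:2]-o; print('tcp XY',p@ex,p@ey)
zt=t[2]-.1575
for n in('side','top'):
    c=cap(n,n+sys.argv[1]);P=cloud(c);q=P[...,:2]-o;X=q@ex;Y=q@ey;Z=P[...,2]
    m=(abs(Z-zt)<.007)&(abs(X)<.09)&(abs(Y)<.06); print(n,'top',m.sum(),'X',np.percentile(X[m],[1,50,99]).round(4),'Y',np.percentile(Y[m],[1,50,99]).round(4),'Z',np.median(Z[m]).round(4))
    f=(abs(Z-zt+.03)<.02)&(Z>.03)&(abs(X)<.09)&(abs(Y)<.06); print('  front',f.sum(),'X',np.percentile(X[f],[1,50,99]).round(4),'Y',np.percentile(Y[f],[1,50,99]).round(4))
    if n=='side':
        f&=Y>np.median(Y[f])-.008; A=np.c_[X[f],Z[f],np.ones(f.sum())]; print('  +y face fit Y=aX+bZ+c',np.linalg.lstsq(A,Y[f],rcond=None)[0].round(4))
        A=np.c_[X[m],Y[m],np.ones(m.sum())]; print('  top fit Z=aX+bY+c',np.linalg.lstsq(A,Z[m],rcond=None)[0].round(4))
E
python3 m.py 11
```

```text
t 12.8333 pos [ 0.4864 -0.1938  0.2816] [-179.53    0.29   82.24] F [-0.7  0.5 -6.1] M [-0.11 -0.14  0.03] w 0.0294
shift [ 0.0057 -0.0017  0.0316] turn [ 0.012  0.006 -0.013]
tcp XY 0.0032818523699874634 -0.016104749305128258
side top 395 X [-0.0578 -0.01    0.0594] Y [-0.0382  0.0058  0.033 ] Z 0.1239
  front 423 X [-0.0594 -0.0194  0.0594] Y [-0.0365  0.029   0.0332]
  +y face fit Y=aX+bZ+c [-0.0048  0.0143  0.0282]
  top fit Z=aX+bY+c [ 0.0042 -0.038   0.1238]
top top 269 X [-0.0557 -0.025   0.0275] Y [-0.0421 -0.0217  0.0091] Z 0.1271
  front 87 X [-0.057  -0.0538 -0.0481] Y [-0.0417 -0.0139  0.015 ]
```

Emit:
servo_tool(
  moves="0.004 -0.002 0.005 0.005 0.003 0 1; 0.002 0 0.005 0.005 0 0 1; 0 0 0 0 0 0 1; 0 0 0 0 0 0 1; 0 0 0 0 0 0 1",
)

```text
time_s: 13.35
tool_pos: [0.4852, -0.1852, 0.2704]
tool_rot: [-179.2, 0.2, 82.4]
force: [-0.4, -0.4, -6.8]
grip_width: 0.0292
```

```bash
python3 m.py 12
```

```text
t 13.35 pos [ 0.4852 -0.1852  0.2704] [-179.21    0.19   82.41] F [-0.4 -0.4 -6.8] M [-0.03 -0.14 -0.03] w 0.0292
shift [-0.0027  0.0006  0.0204] turn [ 0.     0.003 -0.007]
tcp XY 0.0010642002519413545 -0.007711163934535828
side top 392 X [-0.0619 -0.0135  0.0553] Y [-0.0302  0.0151  0.0408] Z 0.1128
  front 419 X [-0.063  -0.0209  0.0564] Y [-0.0224  0.037   0.0413]
  +y face fit Y=aX+bZ+c [-0.0004  0.0118  0.0365]
  top fit Z=aX+bY+c [-0.0033 -0.0353  0.1129]
top top 264 X [-0.0587 -0.0267  0.0262] Y [-0.0317 -0.0129  0.0157] Z 0.1157
  front 81 X [-0.0603 -0.0567 -0.0512] Y [-0.0314 -0.0047  0.021 ]
```

Emit:
servo_tool(
  moves="-0.003 0.001 0.006 0 0 0 1; 0 0 0.008 0 0 0 1; 0 0 0.004 0 0 0 1; 0 0 0 0 0 0 1; 0 0 0 0 0 0 1",
)

```text
time_s: 13.87
tool_pos: [0.4857, -0.1892, 0.2506]
tool_rot: [-179.2, 0.2, 82.4]
force: [0.2, 0.1, -6.2]
grip_width: 0.0294
```

```bash
python3 m.py 13; python3 -c "
import cv2
a=cv2.imread('pics/side13.png')[80:230,180:340];b=cv2.imread('pics/top13.png')[150:270,230:380]
import numpy as np
cv2.imwrite('pics/c13.png',np.hstack([cv2.resize(a,(400,375),interpolation=2),cv2.resize(b,(400,375),interpolation=2)]))"
```

```text
t 13.8667 pos [ 0.4857 -0.1892  0.2506] [-179.24    0.18   82.35] F [ 0.2  0.1 -6.2] M [-0.12 -0.12  0.02] w 0.0294
shift [ 0.0011 -0.0006  0.0006] turn [ 0.001  0.003 -0.009]
tcp XY 0.0020029407890638585 -0.011641484927236384
side top 393 X [-0.06   -0.0122  0.0578] Y [-0.0343  0.0113  0.0369] Z 0.093
  front 391 X [-0.0621 -0.0198  0.0559] Y [-0.0261  0.0337  0.0381]
  +y face fit Y=aX+bZ+c [-0.0018  0.0096  0.0335]
  top fit Z=aX+bY+c [-0.0026 -0.0339  0.093 ]
top top 238 X [-0.0578 -0.025   0.0236] Y [-0.0368 -0.0177  0.0102] Z 0.0959
  front 78 X [-0.0591 -0.0561 -0.0507] Y [-0.0367 -0.0109  0.0166]
```

View pics/c13.png

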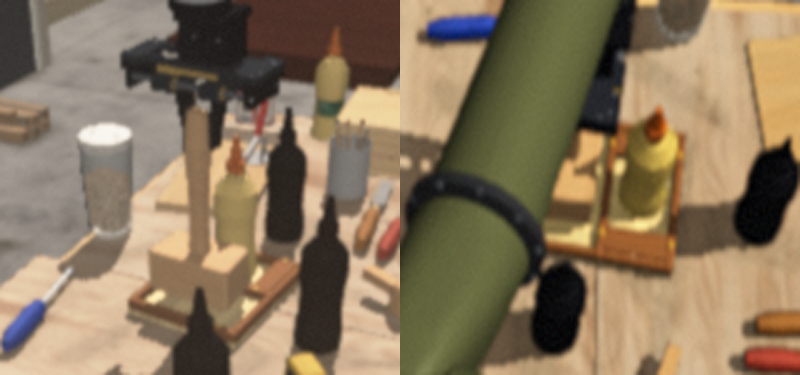

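The head is above the bay and centred to about 2 mm in both views. The bottle is upright. I'll lower gently.

Emit:
servo_tool(
  moves="0 0 0.005 0 0 0 1; 0 0 0.004 0 0 0 1; 0 0 0.004 0 0 0 1; 0 0 0 0 0 0 1; 0 0 0 0 0 0 1",
)

```text
time_s: 14.38
tool_pos: [0.486, -0.1894, 0.2371]
tool_rot: [-179.3, 0.2, 82.4]
force: [0.6, 0.0, -5.9]
grip_width: 0.0292
```

```bash
python3 -c "
from h import *
delta([.4857,-.189,.2295],[-179.2,.2,82.4])"
```

```text
t 14.3833 pos [ 0.486  -0.1894  0.2371] [-179.32    0.22   82.36] F [ 0.6  0.  -5.9] M [-0.09 -0.13 -0.05] w 0.0292
shift [ 0.0003 -0.0003  0.0076] turn [ 0.004  0.001 -0.001]
```

Emit:
servo_tool(
  moves="0 0 0.003 0 0 0 1; 0 0 0.002 0 0 0 1; 0 0 0 0 0 0 1; 0 0 0 0 0 0 1",
)

```text
time_s: 14.72
tool_pos: [0.486, -0.1894, 0.2316]
tool_rot: [-179.3, 0.2, 82.4]
force: [-0.9, 0.7, -6.0]
grip_width: 0.0293
```

Emit:
servo_tool(
  moves="0 0 0.002 0 0 0 1; 0 0 0 0 0 0 1; 0 0 0 0 0 0 1",
)

```text
time_s: 14.97
tool_pos: [0.4861, -0.1894, 0.2297]
tool_rot: [-179.4, 0.2, 82.4]
force: [0.6, -0.3, -6.3]
grip_width: 0.0292
```

Emit:
servo_tool(
  moves="0 0 0.002 0 0 0 1; 0 0 0 0 0 0 1; 0 0 0 0 0 0 1",
)

```text
time_s: 15.22
tool_pos: [0.4864, -0.1898, 0.2283]
tool_rot: [-179.4, 0.3, 82.4]
force: [0.1, -0.1, -5.4]
grip_width: 0.0296
```

Emit:
servo_tool(
  moves="0 0 0.002 0 0 0 1; 0 0 0 0 0 0 1; 0 0 0 0 0 0 1",
)

```text
time_s: 15.47
tool_pos: [0.4867, -0.191, 0.2285]
tool_rot: [-179.6, 0.4, 82.3]
force: [0.6, -0.8, -5.3]
grip_width: 0.0296
```

```bash
python3 m.py 14
```

```text
t 15.4667 pos [ 0.4867 -0.191   0.2285] [-179.55    0.41   82.3 ] F [ 0.6 -0.8 -5.3] M [-0.14 -0.14 -0.02] w 0.0296
shift [ 0.0026 -0.0021 -0.0215] turn [ 0.012  0.011 -0.011]
tcp XY 0.003268748705527119 -0.013322254834044698
side top 390 X [-0.0578 -0.0102  0.0585] Y [-0.0363  0.0071  0.0342] Z 0.0707
  front 272 X [-0.0594 -0.0101  0.058 ] Y [-0.032   0.0304  0.0342]
  +y face fit Y=aX+bZ+c [0.0057 0.0057 0.0305]
  top fit Z=aX+bY+c [ 0.0034 -0.0426  0.0706]
top top 219 X [-0.056  -0.0253  0.0238] Y [-0.0389 -0.0196  0.0094] Z 0.0736
  front 70 X [-0.0826 -0.054  -0.0005] Y [-0.0556 -0.0143  0.0133]
```

Emit:
servo_tool(
  moves="0.001 -0.001 0.003 0 0 0 1; 0 0 0.001 0 0 0 1; 0 0 0 0 0 0 1",
)

```text
time_s: 15.82
tool_pos: [0.4863, -0.192, 0.2282]
tool_rot: [-179.7, 0.7, 82.2]
force: [-0.8, 0.7, -6.0]
grip_width: 0.0296
```

```bash
python3 m.py 15
```

```text
t 15.8167 pos [ 0.4863 -0.192   0.2282] [-179.73    0.66   82.23] F [-0.8  0.7 -6. ] M [ 0.11 -0.02  0.01] w 0.0296
shift [ 0.0036 -0.0017 -0.0219] turn [ 0.018  0.019 -0.013]
tcp XY 0.0029063825055964127 -0.014392091208186799
side top 393 X [-0.0577 -0.0099  0.0584] Y [-0.0366  0.0077  0.0342] Z 0.0705
  front 270 X [-0.0593 -0.0101  0.058 ] Y [-0.0311  0.0303  0.0345]
  +y face fit Y=aX+bZ+c [ 0.001  -0.0046  0.031 ]
  top fit Z=aX+bY+c [ 0.0066 -0.0349  0.0704]
top top 227 X [-0.0566 -0.0246  0.0233] Y [-0.0393 -0.0193  0.0094] Z 0.0732
  front 60 X [-0.0845 -0.0536  0.0548] Y [-0.0595 -0.0154  0.0147]
```

The head-top height is about 0.072 m, which is floor (0.010) plus head (0.062), and the descent has stalled, so the head is on the floor. I'll loosen so it settles, then open.

Emit:
servo_tool(
  moves="0 0 0.001 0 0 0 1; 0 0 0 0 0 0 1; 0 0 0 0 0 0 1; 0 0 0 0 0 0 1; 0 0 0 0 0 0 1; 0 0 0 0 0 0 1",
  squeeze=5,
)

```text
time_s: 16.42
tool_pos: [0.4865, -0.1927, 0.2278]
tool_rot: [-179.8, 0.7, 82.2]
force: [-1.7, -0.4, 0.0]
grip_width: 0.0309
```

```bash
python3 m.py 16
```

```text
t 16.4167 pos [ 0.4865 -0.1927  0.2278] [-179.76    0.74   82.24] F [-1.7 -0.4  0. ] M [-0.13  0.32  0.03] w 0.0309
shift [ 0.0042 -0.002  -0.0222] turn [ 0.02   0.022 -0.013]
tcp XY 0.003211680578635968 -0.015019261385815724
side top 388 X [-0.0577 -0.0085  0.0583] Y [-0.0375  0.0069  0.0334] Z 0.0702
  front 269 X [-0.0588 -0.0147  0.0581] Y [-0.0328  0.0301  0.034 ]
  +y face fit Y=aX+bZ+c [ 0.0029 -0.0007  0.0305]
  top fit Z=aX+bY+c [ 0.0014 -0.0325  0.07  ]
top top 239 X [-0.0554 -0.0256  0.0229] Y [-0.0398 -0.0196  0.0088] Z 0.0729
  front 63 X [-0.0777 -0.0533 -0.0121] Y [-0.0556 -0.0162  0.0146]
```

The weight is now on the tray floor (Fz 0). Opening.

Emit:
servo_tool(
  moves="0 0 0 0 0 0 0.25; 0 0 0 0 0 0 0.1; 0 0 0 0 0 0 0; 0 0 0 0 0 0 -0.3; 0 0 0 0 0 0 -0.6; 0 0 0 0 0 0 -1; 0 0 0 0 0 0 -1; 0 0 0 0 0 0 -1; 0 0 0 0 0 0 -1; 0 0 0 0 0 0 -1",
)

```text
time_s: 17.35
tool_pos: [0.4892, -0.1911, 0.2288]
tool_rot: [179.9, 0.6, 82.3]
force: [-0.0, -0.1, 1.0]
grip_width: 0.0812
```

```bash
python3 m.py 17;  python3 -c "
import cv2
a=cv2.imread('pics/side17.png')[80:230,180:340];b=cv2.imread('pics/top17.png')[150:270,230:380]
import numpy as np
cv2.imwrite('pics/c17.png',np.hstack([cv2.resize(a,(400,375),interpolation=2),cv2.resize(b,(400,375),interpolation=2)]))"
```

```text
t 17.35 pos [ 0.4892 -0.1911  0.2288] [179.92   0.63  82.33] F [-0.  -0.1  1. ] M [ 0.02 -0.08 -0.06] w 0.0812
shift [ 0.0023 -0.0043 -0.0213] turn [ 0.031  0.018 -0.01 ]
tcp XY 0.00571393743619888 -0.013133203012486251
side top 380 X [-0.0582 -0.0083  0.0589] Y [-0.0371  0.005   0.0336] Z 0.0699
  front 267 X [-0.0595 -0.0098  0.0589] Y [-0.0312  0.0295  0.0339]
  +y face fit Y=aX+bZ+c [0.0021 0.0147 0.0294]
  top fit Z=aX+bY+c [ 0.0047 -0.0223  0.0698]
top top 263 X [-0.0547 -0.0249  0.0255] Y [-0.04   -0.0202  0.0092] Z 0.0731
  front 66 X [-0.0816 -0.0536  0.0406] Y [-0.0573 -0.017   0.0144]
```

View pics/c17.png

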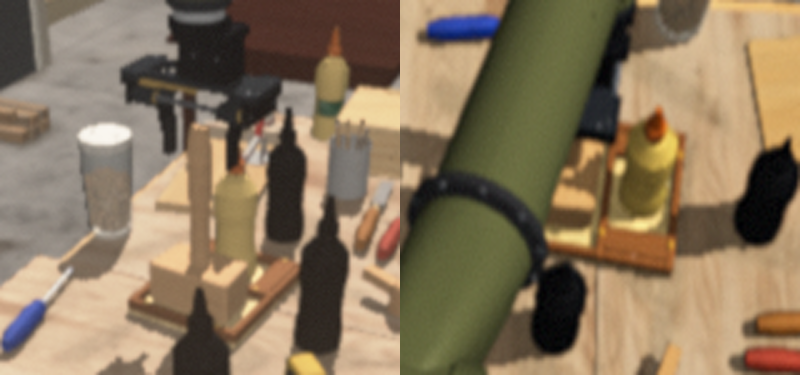

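It stands free with the fingers open around the handle. I'll retract straight up.

Emit:
servo_tool(
  moves="0 -0.003 -0.008 0 0 0 -1; 0 0 -0.01 0 0 0 -1; 0 0 -0.012 0 0 0 -1; 0 0 -0.012 0 0 0 -1; 0 0 -0.012 0 0 0 -1; 0 0 -0.015 0 0 0 -1; 0 0 -0.02 0 0 0 -1; 0 0 -0.02 0 0 0 -1; 0 0 -0.02 0 0 0 -1; 0 0 -0.02 0 0 0 -1; 0 0 -0.02 0 0 0 -1; 0 0 0 0 0 0 -1; 0 0 0 0 0 0 -1; 0 0 0 0 0 0 -1",
)

```text
time_s: 18.62
tool_pos: [0.4845, -0.188, 0.4188]
tool_rot: [179.3, 0.8, 82.3]
force: [-0.2, -0.6, -0.2]
grip_width: 0.0872
```

```bash
python3 -c "
from h import *
delta([.4852,-.188,.40],[180,0,82.6])
c=cap('side','side18'); planes(c,[.485,-.18,.229]); cap('top','top18')
a=cv2.imread('pics/side18.png')[80:230,180:340];b=cv2.imread('pics/top18.png')[150:270,230:380]
cv2.imwrite('pics/c18.png',np.hstack([cv2.resize(a,(400,375),interpolation=2),cv2.resize(b,(400,375),interpolation=2)]))"
```

```text
t 18.6167 pos [ 0.4845 -0.188   0.4188] [179.35   0.84  82.3 ] F [-0.2 -0.6 -0.2] M [-0.   -0.1  -0.03] w 0.0872
shift [0.0004 0.0005 0.0188] turn [ 0.023  0.029 -0.01 ]
top 127 n [0.03  0.018 0.999] at [ 0.475 -0.218  0.079]
front 349 n [-0.008  0.016  1.   ] at [ 0.472 -0.18   0.051]
```

View pics/c18.png

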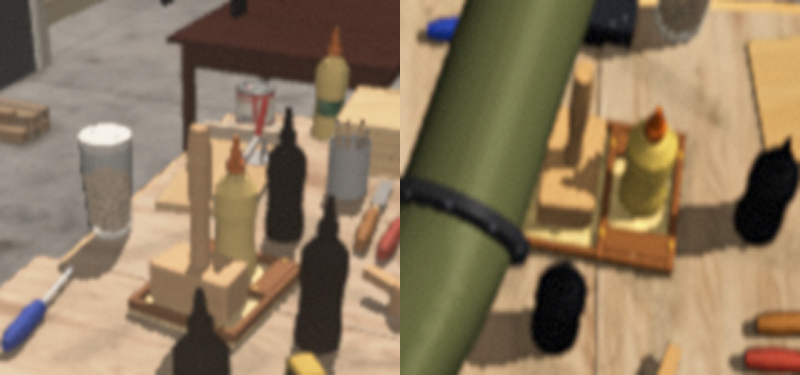

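The mallet stands upright within the bay, with its handle at crop (200,190). The bottle is upright in its own bay, the black bottles have not moved, and the gripper is clear above. I'll hand in.

```bash
python3 -c "
from h import *
print(env.sign_off())"
```

```text
the job is handed in; nothing more can be done
None
```

The mallet is standing on its head in the tray's empty long bay. I let go, drew the gripper clear and handed the job in at about 19 s.

- **Grip and swing:** I gripped the handle near its free end at 60 N and lifted the mallet clear, where it slanted about 10°. Easing the grip in steps to 6 N let it swing to within about 1–2° of plumb, and it did not slip out. I then gripped it at 60 N again while it hung.
- **Placing:** Above the rails the cameras showed the head about 20 mm off the bay centre. About half of that was the handle sitting off-centre from the tool in the camera measurements, so I corrected before lowering.
- **Final checks:** After release, the head top measured 0.070–0.073 m (0.072 expected when flat on the floor). The head was within about 6 mm of the bay centre. Both cameras show the mallet upright, the glue bottle still standing in its bay, and the black bottles where they were.
- **Readings that disagreed:**
  - The wrist force did not show the first contact with the floor. I judged contact from the stalled descent and the head height, and it was confirmed when the load fell to 0 N after I loosened the grip.
  - The two cameras differ by about 3 mm in height.
  - The last automatic head-tilt fit, after the gripper withdrew, caught other surfaces besides the head. The final upright check is therefore by eye, plus the head-top fit just before the gripper withdrew, which showed about 1°.

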